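# Put up the green coffee: sign on its keyhole screw, roller tag down the order rail

### The arm

A 6-joint arm with a two-finger parallel gripper is mounted at the origin on the work surface. World frame = base frame: x ahead of the robot, y to its left, z up, the work surface at z = 0. Lengths are in m, angles in rad, forces in N, time in s.
With the tool pointing down it reaches from about 0.35 to 0.85 m from the base axis. Payload 8.1 kg.
Tool frame: the origin (TCP) lies at the very end of the fingers, on their centre line; the grasp point (between the pads) lies robot.grip_point_offset behind it (robot.grip_point_offset is the distance from the TCP to the grasp point, in m); z points along the fingers, y is the line along which they close (so a half turn about z gives the same grasp; the last joint's range is limited). The gripper opens to 93 mm and grips with 3 to 60 N. Pads are 15 mm wide; open, the fingers measure 128 mm over their backs; the gripper's body (75 mm by 188 mm) begins 65 mm behind the grasp point.
Start: joints at [-1.386, 0.13, 1.488, -0, 1.523, -0.085], TCP at [0.16, -0.578, 0.219] pointing down, gripper open.
Joint ranges: [-2.96, 2.96], [-0.89, 2.26], [0.02, 2.5], [-1.34, 4.48], [0, 2.73], [-2.66, 2.66]. Speed limits (rad/s): [2.39, 2.39, 2.79, 3.14, 3.14, 3.14].

### API

Orientations are given as a rotation vector (axis times angle).
In Python, from plant import robot, eyes gives the robot as it stands. The module is installed in compiled form; this text tells all that it offers.
- The arm moves only by the tool apply_moves, never from a script. Its argument "steps" is one flat list of numbers, 7 for each row, row after row: the shift along the tool's x, y, z in units of 30 mm (1.0 is 30 mm), then the turn, a rotation vector about the tool's x, y, z in units of 6 degrees (1.0 is 6 degrees), then the opening in per cent of the stroke, from 0 (shut) to 100 (fully open). In form: [dx, dy, dz, ax, ay, az, fingers, dx, dy, dz, ax, ay, az, fingers, ...]. A call has 1 to 12 rows; each row shifts and turns the commanded pose from where the row before left it, along the tool's axes as they then stand; what a row does not reach is not made up. A row lasts 1/12 s, in which the tool goes at most 41.7 mm and 7.16 degrees, less where a joint would pass 70% of its speed; a pose out of reach is approached as far as the arm can. A call is refused whole if a number of a shift passes 1 or a number of a turn 1, either way. A call with a gripper value outside its range is refused whole. The fingers move at their own pace and stop on an object; "grip_force" is the grip in N (left out, the last holds). Time passes only in rows, so rows that do not move let the fingers close. It gives the time, the measured TCP pose, the force, the opening and the grip force at its end, in the units of the state.
- robot.read_state(): the state, without advancing time (a new reading comes with each control period).
- eyes.read_camera(name): name is "scene" or "side" or "wrist"; returns the picture (400x640x3 uint8, red, green, blue); there is no depth.
- eyes.calibration(name): a dict with "K" (3x3 intrinsics, pixels), "R" (3x3) and "t" (3): a world point X has camera coordinates R X + t. Camera axes: x right, y down, z forward; pixel columns grow to the right and rows downward; lengths in m; the calibration is good to about 2 mm. The wrist camera is an equidistant fisheye: a pixel r from the principal point sees the ray r / f radians off the axis. A picture is of the moment at which its call begins: read the wrist's pose just before it. calibration takes no time and is no camera call; for the wrist camera it gives the pose at the moment of the call.
- robot.close_job(): hands the job in; it is judged then, once.
Trained networks look in the newest picture that a camera, given by its name, has taken for a name from the list of things; names that differ only in an ending like _2 or _b are one class to them, and where a whole thing is asked for, a point or a joint stands for the part that bears it (a point fixed in the world has none). Each returns a list of dicts, best first, with "conf" (0 to 1); they miss things now and then, are a little off and sometimes report something else, mostly with a low value. They report only what shows in the picture. A call takes as long as a camera call. They do not tell look-alikes from the thing itself.
- eyes.search_frame(camera, thing): "rect" ([left, top, width, height] in pixels, round what is visible of it).
- eyes.place_of(camera, thing): "xy" ([column, row] in pixels: a listed point, or the origin of a listed thing).
The state is a dict: "t": time; "q": joint angles; "dq": joint speeds; "joint_torque": joint torques, N m; "tool_pos": TCP position; "orientation": TCP orientation; "force": force on the tool from outside, world axes, zero at the start; "wrist_torque": the same for the moment, N m; "opening": finger opening in m; "gripper_force": force on a finger pad.
Only numpy, scipy, OpenCV 4.12 (cv2) and the standard library are available. Lean on these libraries where they do the work, as an engineer would, in place of code of your own. Each camera call takes 0.05 s, during which the arm holds its last target. There are 200 camera calls.

### The job

Today's coffee is the green one. Take the green sign plate out of its stand and hang it on the upright board, its front (the striped side) facing out: slip the big hole of its keyhole over the brass screw head, pull it down until the screw sits at the top of the slot, and let go. Then take the green roller tag, set its wheels on the sloped rail near the high end and let go, so that it rolls down by itself to the black stop; do not push it there, and leave the orange sign, the orange tag and the other things on the counter where they stand.

Things in the scene. Friction and masses are not known exactly. Their poses are not given: they have to be found in the camera images.
- sign_green: Loose green sign plate, 0.16 kg, upright in a slot of the sign stand. Origin: centre of its lower edge; +x front (white and brown stripe), y width, z up. Plate 120 wide, 6 thick (x -3 to 3), 125 high. On top a pale wooden grip block, 40 wide (y), 12 thick (x), z 125 to 185: pinch it across x from above. At y = 0 a keyhole: see the entry and seat points.
- sign_green_entry (a point): Centre of the keyhole's entry hole in the green sign (y = 0, z = 75 mm): 26 mm across, corners cut. A slot 12 mm wide leads up from it and ends at z = 106.5.
- sign_green_seat (a point): Point in the green sign's slot 6.5 mm below its upper end (z = 100 mm in the sign). When the sign hangs, the slot's end rests on the shank and this point is about 3 mm below the shank's axis.
- sign_green_front (a point): A point in the air 50 mm in front (+x) of the green sign at z = 75 mm; shows which side is its front.
- sign_orange: Loose orange sign plate of the same shape, in the other slot of the stand (which slot is which varies), its top 197 mm above the table. Leave it alone.
- sign_stand: Fixed dark wooden stand, 130 (x) by 140 (y), two slots along its y at x = -40 and +40. Origin: centre of its underside. The signs' lower edges stand 12 mm above the table, parallel to the stand, in slots 9 mm wide whose walls reach 44 mm; lift straight up.
- board: Fixed grey upright board. Origin on the table under the middle of its front face; +x = the way it faces (away from the robot), z up. Panel 170 wide (y), x -18 to 0, top edge at z = 160; foot 12 mm high, x -75 to 30. A brass screw stands out of the front at z = 137. The hung sign's front faces +x, its lower edge is about 34 mm above the table, its grip block clear above the board.
- screw (a point): On the axis of the screw's shank, 6.5 mm in front of the panel, midway between panel and head (board x = 6.5, y = 0, z = 137 mm). Shank 7 mm in diameter from board x 0 to 13, head 18 mm in diameter and 4 mm thick, x 13 to 17.
- tag_green: Loose green roller tag, 0.15 kg, upright in a slot of the tag stand. Origin: middle of its lower edge; z up, y along the rail when hung. Tag 60 wide (y), 6 thick, z 0 to 60, small weight bar on its +x face (x to 12, z 41 to 51). Aluminium strap at x -20 to -16, 14 wide, up to z 152. Pale grip block on top, 12 thick (x), 30 wide (y), z 145 to 200: pinch it across x from above.
- tag_green_axle (a point): Midpoint between the green tag's two free-running wheels (x = y = 0, z = 117 mm; wheel centres at y = -22 and +22, axles along x). Treads: radius 12, 14 wide; flanges: radius 17, 3 thick, at both sides. The mouth between flanges (down to z = 100) and tag (z = 60) is open to +x and shut by the strap at -x: the rail enters it from +x.
- tag_orange: Loose orange roller tag of the same shape in the other slot (which is which varies). Leave it alone.
- tag_stand: Fixed dark wooden stand, 60 (x) by 220 (y), two slots along its y at y = -55 and +55. Origin: centre of its underside. The tags' lower edges stand 12 mm above the table, parallel to the stand, in slots 9 mm wide whose walls reach 44 mm; lift straight up.
- rail: Fixed sloped rail: rod 10 mm in diameter, 300 mm long, at x = 0, dropping 8 degrees towards +y; its axis is at z = 147.5 mm at y = 0. Origin on the table under the middle. Posts 16 mm wide under both ends (y = -150, 150), feet 100 by 45 by 10. A hung tag's +x is the rail's +x (strap on the robot's side).
- rail_top (a point): Where the midpoint of the tag's wheels is when both sit on the rod near the high end (rail y = -80 mm): a good place to let the tag go. There it may be put down level; let go, it tips to the slope.
- rail_stop (a point): Where the midpoint of the tag's wheels is when the tag rests at the stop (rail y = 63 mm). The stop is a black rubber disc, 48 mm in diameter, round the rod, its uphill face at rail y = 100.
- mug: Loose white mug with a handle, 82 mm across, 90 high; leave alone. Origin: centre of its underside.
- jar: Loose amber jar, 80 mm across, 120 high; leave alone. Origin: centre of its underside.
- can: Loose yellow can, 74 mm across, 110 high; leave alone. Origin: centre of its underside.
- bowl: Loose blue bowl, 110 mm across, 45 high; leave alone. Origin: centre of its underside.
- tamper: Loose dark steel tamper, 58 mm across, 88 high; leave alone. Origin: centre of its underside.
There are look-alikes about, which are no part of the job. Leave any red look-alike of the board alone. Several things have the shape of the sign_green; the one meant has the colours described above.

How it is judged:
By the outcome, as a careful person would: the job done as asked, in the order asked, and still so for the second after the job is handed in, with the robot touching nothing.
It also fails if it takes over 58 s, if anything falls off the work surface, if the arm or the gripper's body presses on something with over 40 N, if the wrist force passes 120 N, or if a joint passes its speed limit or range.

## Working session

There is one attempt and no reset: what is moved stays moved. The work goes in short steps, Python scripts to look and compute and a tool call to move; the robot and the scene stay as the last step left them, time stands still between calls to the robot, and variables do not carry over. Pictures are saved under pics/ and viewed, at most 12 in all, crops included, and the job is handed in when it is done.

Besides the shell and the picture viewer there is one more tool, called after "Request:" as a command line: name --argument value ..., lists and objects as JSON in quotes. apply_moves: Moves the arm, as the interface text tells. Its arguments: {"type":"object","properties":{"steps":{"type":"array"},"grip_force":{"type":"number"}},"required":["steps"]}

```bash
mkdir -p pics; ls
python3 - <<'E'
from plant import robot, eyes
import cv2, numpy as np
s=robot.read_state(); print({k:np.round(v,3) for k,v in s.items()}); print(robot.grip_point_offset)
ims=[]
for n in ("scene","side"):
    im=eyes.read_camera(n); cv2.imwrite(f"pics/{n}0.png",im[:,:,::-1])
    c=eyes.calibration(n); print(n,np.round(c["K"],1).tolist(),np.round(c["R"],3).tolist(),np.round(c["t"],3))
    for th in ["sign_green","sign_green_entry","sign_stand","board","screw","tag_green","tag_green_axle","tag_stand","rail","rail_top","rail_stop"]:
        r=eyes.place_of(n,th); print(th,[(np.round(a["xy"]).astype(int).tolist(),round(a["conf"],2)) for a in r[:4]])
E
```

```text
pics
{'t': np.float64(0.0), 'q': array([-1.386,  0.131,  1.489, -0.   ,  1.523, -0.085]), 'dq': array([-0.001,  0.002, -0.002,  0.002,  0.001,  0.   ]), 'joint_torque': array([ 2.0000e-03, -5.5983e+01, -4.9176e+01,  7.7000e-02,  3.5000e-02,
       -0.0000e+00]), 'tool_pos': array([ 0.16 , -0.578,  0.218]), 'orientation': array([-3.111, -0.422,  0.   ]), 'force': array([ 0.635, -0.219,  0.104]), 'wrist_torque': array([0.001, 0.014, 0.039]), 'gripper_force': np.float64(0.0), 'opening': np.float64(0.093)}
0.0188
scene [[457.9, 0.0, 323.4], [0.0, 457.9, 193.7], [0.0, 0.0, 1.0]] [[0.45, 0.893, -0.016], [0.471, -0.253, -0.845], [-0.758, 0.373, -0.535]] [-0.202 -0.168  1.558]
sign_green [([223, 248], 0.96), ([147, 289], 0.86)]
sign_green_entry [([140, 263], 0.88), ([219, 222], 0.82), ([226, 263], 0.46)]
sign_stand [([227, 264], 0.94), ([410, 268], 0.61)]
board [([320, 227], 0.76), ([205, 203], 0.71)]
screw [([204, 156], 0.71), ([321, 184], 0.7)]
tag_green [([397, 185], 0.56)]
tag_green_axle [([396, 150], 0.88)]
tag_stand [([376, 197], 0.64)]
rail [([290, 204], 0.33)]
rail_top [([432, 162], 0.71)]
rail_stop [([466, 146], 0.96)]
side [[448.5, 0.0, 319.1], [0.0, 448.5, 201.4], [0.0, 0.0, 1.0]] [[-0.94, -0.339, 0.016], [-0.274, 0.731, -0.625], [0.201, -0.593, -0.78]] [0.451 0.262 1.16 ]
sign_green [([346, 177], 0.94), ([354, 134], 0.75), ([307, 200], 0.42)]
sign_green_entry [([352, 122], 0.79), ([349, 157], 0.63)]
sign_stand [([332, 170], 0.98)]
board [([308, 231], 0.9), ([414, 201], 0.81)]
screw [([307, 202], 0.8), ([419, 170], 0.61)]
tag_green [([301, 322], 0.72)]
tag_green_axle [([302, 297], 0.76)]
tag_stand [([302, 299], 0.63)]
rail [([236, 325], 0.67)]
rail_top [([242, 261], 0.59)]
rail_stop [([219, 320], 0.71)]
```

View pics/scene0.png

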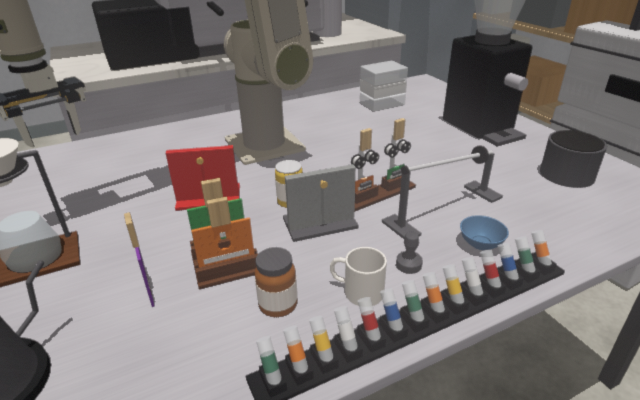

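View pics/side0.png

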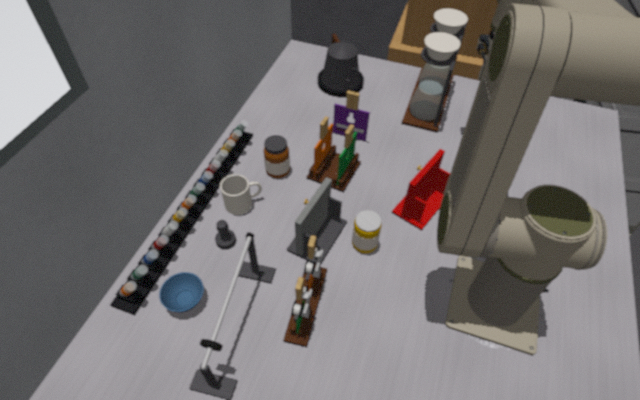

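Scene picture: purple sign (140,265), orange sign in front in the stand (222,245), green one behind it (215,215). Grey board is at (320,200) and the red look-alike board at (205,178). Tags are at (363,170) and (396,160), the rail runs (405,170)→(480,155). I'll confirm the green sign and tag in an enlarged crop.

Run:
```python
import cv2, numpy as np
a=cv2.imread("pics/scene0.png"); b=cv2.imread("pics/side0.png")
A=cv2.resize(a[120:290,170:500],None,fx=2.4,fy=2.4,interpolation=cv2.INTER_CUBIC)[:, :792]
cv2.imwrite("pics/cropA.png",A)
B=cv2.resize(b[110:400,180:380],None,fx=2,fy=2,interpolation=cv2.INTER_CUBIC)
B=cv2.resize(b[110:400,180:380],None,fx=2.05,fy=2.05,interpolation=cv2.INTER_CUBIC)
cv2.imwrite("pics/cropB.png",B)
```

```text
(no output)
```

View pics/cropA.png

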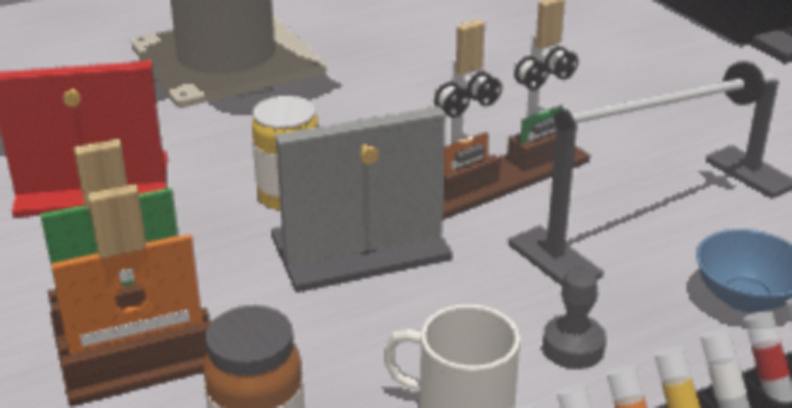

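View pics/cropB.png

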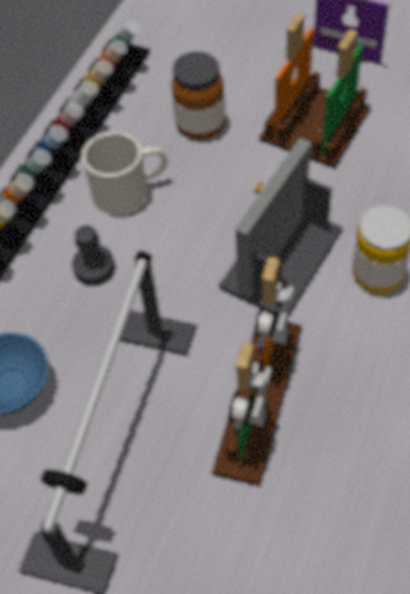

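Two plates have the green-sign shape besides the green one: purple (140,265) and orange (222,245). The green one is the plate in the robot-side slot, at (215,215). Of the tags, the green one is at (396,160), in the +y slot. Next I triangulate.

```bash
cat > h.py <<'E'
from plant import robot, eyes
import cv2, numpy as np
from scipy.spatial.transform import Rotation as Rot
def ray(cal,px,fish=False):
    K=cal["K"];x=(px[0]-K[0,2])/K[0,0];y=(px[1]-K[1,2])/K[1,1]
    if fish:
        r=np.hypot(x,y);d=np.array([x*np.sinc(r/np.pi),y*np.sinc(r/np.pi),np.cos(r)])
    else: d=np.array([x,y,1.])
    R=np.asarray(cal["R"]);d=R.T@d
    return -R.T@np.asarray(cal["t"]),d/np.linalg.norm(d)
def tri(rays):
    A=np.zeros((3,3));b=np.zeros(3)
    for o,d in rays:
        P=np.eye(3)-np.outer(d,d);A+=P;b+=P@o
    X=np.linalg.solve(A,b)
    return X,[np.linalg.norm(np.cross(X-o,d)) for o,d in rays]
def atz(cal,px,z,fish=False):
    o,d=ray(cal,px,fish);return o+d*(z-o[2])/d[2]
def proj(cal,X,fish=False):
    c=np.asarray(cal["R"])@np.asarray(X)+cal["t"];K=cal["K"]
    if fish:
        r=np.hypot(c[0],c[1]);th=np.arctan2(r,c[2]);p=c[:2]/max(r,1e-9)*th
    else:p=c[:2]/c[2]
    return np.array([K[0,0]*p[0]+K[0,2],K[1,1]*p[1]+K[1,2]])
E
python3 - <<'E'
from h import *
cs,cd=eyes.calibration("scene"),eyes.calibration("side")
for c in (cs,cd): print("cam",-np.asarray(c["R"]).T@c["t"])
P={"screw":[(321,184),(307,202)],"pan_l":[(286.7,177),(328.8,179.8)],"pan_r":[(354.6,165.8),(296,225.6)],
"tag_top":[(399.6,121.3),(300,280.7)],"tag_axle":[(396,150),(302,297)],"otag_top":[(366,131),(312,239)],"sign_top":[(211.7,180.5),(349.8,127.6)],"osign_top":[(218,200),(324,121)],
"rail_hi":[(404.6,168.8),(250,236)],"stop":[(480.4,154.6),(211,344.6)]}
for k,(a,b) in P.items():
    X,e=tri([ray(cs,a),ray(cd,b)]);print(k,np.round(X*1e3),np.round(np.array(e)*1e3,1))
# stand colour-free: red board/purple
E
```

```text
cam [ 1.35218235 -0.44291689  0.68774736]
cam [0.26336524 0.64885125 1.06160145]
screw [530. -43. 136.] [1.5 1.5]
pan_l [ 497. -116.  158.] [0.4 0.4]
pan_r [523.  51. 156.] [1.8 1.8]
tag_top [449. 222. 209.] [3.2 3.2]
tag_axle [448. 218. 126.] [3.7 3.7]
otag_top [462. 113. 210.] [2.6 2.6]
sign_top [ 496. -287.  198.] [2.8 2.8]
osign_top [ 574. -294.  195.] [0.5 0.5]
rail_hi [611. 130. 171.] [0.2 0.2]
stop [586. 388. 132.] [1.8 1.8]
```

Heights agree with the description to within about 3 mm. Now I turn and raise the tool before going over to the green sign.

Request:
apply_moves --steps '[0,0,-0.3,0,0,-0.965,60,0,0,-0.3,0,0,-0.965,60,0,0,-0.3,0,0,-0.965,60,0,0,-0.3,0,0,-0.965,60,0,0,-0.3,0,0,-0.965,60,0,0,-0.3,0,0,-0.965,60,0,0,-0.3,0,0,-0.965,60,0,0,-0.3,0,0,-0.965,60,0,0,-0.3,0,0,-0.965,60,0,0,-0.3,0,0,-0.965,60,0,0,-0.3,0,0,-0.965,60,0,0,-0.3,0,0,-0.965,60]' --grip_force 30

```text
t: 2.2
tool_pos: [0.16, -0.5783, 0.3271]
orientation: [2.312, 2.127, -0.0]
force: [0.4, -0.1, 0.3]
opening: 0.0556
gripper_force: 0.0
```

```bash
cat >> h.py <<'E'
def togo(xyz,yaw=None):
    """tool-axis shift (units of 30 mm) and z-turn (units of 6 deg) to TCP target; yaw = wanted world angle of tool y, deg"""
    s=robot.read_state();R=Rot.from_rotvec(s["orientation"]).as_matrix()
    d=R.T@(np.asarray(xyz)-s["tool_pos"])/0.03
    y=np.degrees(np.arctan2(R[1,1],R[0,1]))
    print("t",round(float(s["t"]),2),"pos",np.round(s["tool_pos"],4),"yaw_y",round(y,2),"down",np.round(R[:,2],3),"F",np.round(s["force"],1),"shift",np.round(d,2), "turn", None if yaw is None else round(-(((yaw-y+180)%360)-180)/6,2))
E
python3 - <<'E'
from h import *
togo((0.42,-0.285,0.33),-5.1)
c=eyes.calibration("wrist"); s=robot.read_state(); R=Rot.from_rotvec(s["orientation"]).as_matrix()
C=-np.asarray(c["R"]).T@c["t"]; print("cam in tool",R.T@(C-s["tool_pos"]), "axis in tool",R.T@np.asarray(c["R"])[2],c["K"])
cs=eyes.calibration("scene")
for n,p,z in [("mug",(365,297),0),("jar",(277,308),0),("tamper",(409,268),0),("bowl",(484,245),0),("can",(289,200),0)]: print(n,atz(cs,p,z))
E
```

```text
t 2.2 pos [ 0.16   -0.5783  0.3271] yaw_y -4.78 down [ 0. -0. -1.] F [ 0.4 -0.1  0.3] shift [10.46  7.82 -0.1 ] turn 0.05
cam in tool [ 7.47675686e-02 -9.30644610e-05 -1.65667770e-01] axis in tool [-2.67381175e-01  8.03652254e-04  9.63590505e-01] [[309.70691629   0.         321.40924765]
 [  0.         309.70691629 201.48710155]
 [  0.           0.           1.        ]]
mug [ 0.77381352 -0.06727802  0.        ]
jar [ 0.71771671 -0.24022009  0.        ]
tamper [0.7429087  0.06542363 0.        ]
bowl [0.75889319 0.26947181 0.        ]
can [ 0.36082989 -0.06153098  0.        ]
```

Request:
apply_moves --steps '[0.85,0.9,0,0,0,0,60,0.85,0.9,0,0,0,0,60,0.85,0.9,0,0,0,0,60,0.85,0.9,0,0,0,0,60,0.85,0.9,0,0,0,0,60,0.85,0.9,0,0,0,0,60,0.85,0.9,0,0,0,0,60,0.85,0.9,0,0,0,0,60,0.85,0.9,0,0,0,0,60,0.85,0.9,0,0,0,0,60,0.85,0.9,0,0,0,0,60,0.85,0.9,0,0,0,0,60]'

```text
t: 3.2
tool_pos: [0.511, -0.3006, 0.3268]
orientation: [2.317, 2.121, 0.0]
force: [0.1, -1.4, 0.6]
opening: 0.0558
gripper_force: 0.0
```

Run:
```python
from h import *
togo((0.496,-0.287,0.33),-5.1)
c=eyes.calibration("wrist");im=eyes.read_camera("wrist");cv2.imwrite("pics/w1.png",im[:,:,::-1])
for th,z in [("sign_green",.012),("sign_stand",0),("board",0),("screw",.137)]:
    r=eyes.place_of("wrist",th)
    for a in r[:4]: print(th,np.round(a["xy"]),round(a["conf"],2),np.round(atz(c,a["xy"],z,True),3))
for X in [(.496,-.287,.197),(.53,-.043,.137),(.574,-.294,.197)]: print(proj(c,X,True))
```

```text
t 3.2 pos [ 0.511  -0.3006  0.3268] yaw_y -5.06 down [ 0. -0. -1.] F [ 0.1 -1.4  0.6] shift [ 0.41 -0.54 -0.11] turn 0.01
sign_green [344. 253.] 0.62 [ 0.537 -0.454  0.012]
sign_green [310. 158.] 0.61 [ 0.495 -0.287  0.012]
sign_stand [333. 154.] 0.63 [ 0.531 -0.286  0.   ]
board [311.   4.] 0.96 [ 0.518 -0.037  0.   ]
board [177. 158.] 0.79 [ 0.265 -0.264  0.   ]
board [459.  18.] 0.29 [ 0.766 -0.061  0.   ]
screw [139. 173.] 0.84 [ 0.273 -0.265  0.137]
[304.69447954 182.16946191]
[317.90567084 -30.02971502]
[384.14585561 182.46117256]
```

View pics/w1.png

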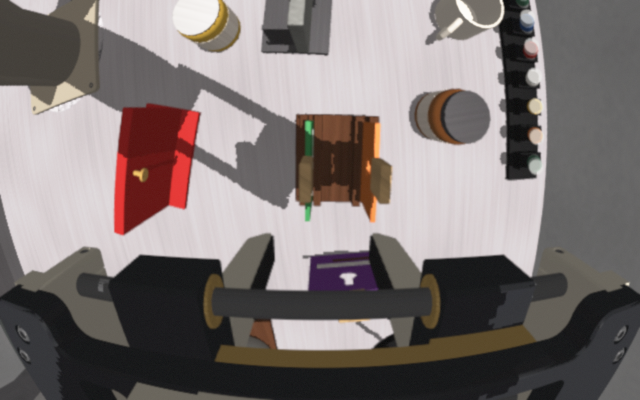

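Wrist view: the green sign's block is at about (307,180), its plate edge runs (309,121)–(308,220), and the orange sign is at (375,170). The grey board is at the top, about (295,25). Next, the green plate's top edge and block in finer detail.

Run:
```python
from h import *
c=eyes.calibration("wrist");im=cv2.imread("pics/w1.png").astype(int)
b,g,r=im[...,0],im[...,1],im[...,2]
m=np.zeros(b.shape,bool);m[100:235,290:330]=True
G=m&(g>r+25)&(g>b+15)
W=m&(r>b+30)&(r>95)&(g>75)
for n,M in (("green",G),("wood",W)):
    for y in range(110,225,8):
        xs=np.where(M[y])[0]
        if len(xs): print(n,y,xs.min(),xs.max(),end=" | ")
    print()
for p in [(307.,125.),(307,215)]: print(atz(c,p,.137,True))
cv2.imwrite("pics/w1c.png",cv2.resize(im[100:235,280:400].astype(np.uint8),None,fx=4.4,fy=4.4,interpolation=cv2.INTER_CUBIC))
```

```text
green 126 305 312 | green 134 306 311 | green 142 306 311 | green 150 306 311 | green 206 306 310 | green 214 305 309 | 
wood 118 310 328 | wood 126 324 327 | wood 134 314 327 | wood 166 300 310 | wood 174 300 310 | wood 182 300 310 | wood 190 296 313 | wood 198 296 310 | 
[ 0.49917819 -0.23461829  0.137     ]
[ 0.48876203 -0.34123467  0.137     ]
```

View pics/w1c.png

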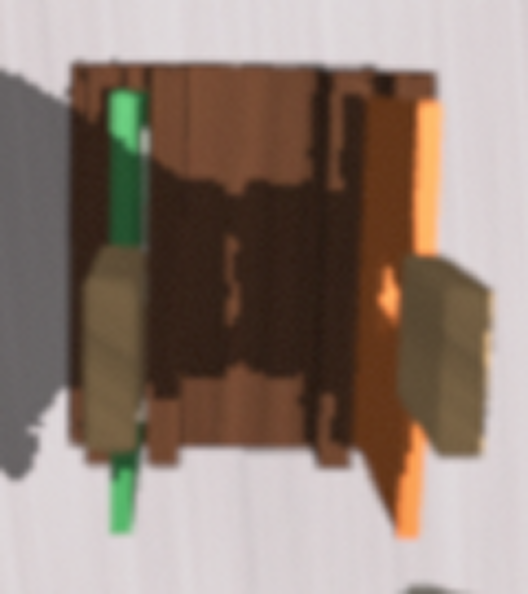

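Run:
```python
from h import *
c=eyes.calibration("wrist")
X=atz(c,(305.9,183),.197,True);print(X)
for p in [(299.3,183),(312.5,183),(306,163.6),(306,202)]: print(atz(c,p,.197,True))
for p in [(308.3,120.5),(307.5,220.5)]: print("plate top ends",atz(c,p,.137,True))
# stand edges
for p in [(296.5,115),(296,201)]: print("stand edge",atz(c,p,.044,True))
togo((X[0],X[1],0.151),-5.1)
```

```text
[ 0.49558585 -0.28933867  0.197     ]
[ 0.48915961 -0.28875548  0.197     ]
[ 0.50199919 -0.28991508  0.197     ]
[ 0.49756058 -0.2703162   0.197     ]
[ 0.49375623 -0.30848519  0.197     ]
plate top ends [ 0.50112599 -0.22961599  0.137     ]
plate top ends [ 0.48865246 -0.34827267  0.137     ]
stand edge [ 0.48110319 -0.22053426  0.044     ]
stand edge [ 0.46731893 -0.3475298   0.044     ]
t 3.45 pos [ 0.5095 -0.3021  0.3265] yaw_y -5.02 down [-0.001 -0.    -1.   ] F [ 0.1 -0.7 -0.3] shift [ 0.39 -0.5   5.85] turn 0.01
```

Grip block measures 12.8 × 38 mm at (0.4955, −0.289), plate yaw −6°. The white sliver on its +x side shows the front faces +x. Grasping.

Request:
apply_moves --steps '[0.4,-0.5,0,0,0,0.16,60,0,0,0,0,0,0,60,0,0,0.97,0,0,0,60,0,0,0.97,0,0,0,60,0,0,0.97,0,0,0,60,0,0,0.97,0,0,0,60,0,0,0.97,0,0,0,60,0,0,0.97,0,0,0,60,0,0,0,0,0,0,60,0,0,0,0,0,0,0,0,0,0,0,0,0,0,0,0,0,0,0,0,0]' --grip_force 40

```text
t: 4.45
tool_pos: [0.497, -0.2903, 0.1551]
orientation: [2.332, 2.098, 0.001]
force: [-0.3, -0.8, -0.9]
opening: 0.0405
gripper_force: 0.0
```

Request:
apply_moves --steps '[0,0,0,0,0,0,0,0,0,0,0,0,0,0,0,0,0,0,0,0,0]'

```text
t: 4.7
tool_pos: [0.4964, -0.2892, 0.1533]
orientation: [2.334, 2.101, 0.001]
force: [-0.6, -0.9, 0.3]
opening: 0.0206
gripper_force: 0.0
```

Run:
```python
from h import *
togo((.4955,-.289,.151),-6)
```

```text
t 4.7 pos [ 0.4964 -0.2892  0.1533] yaw_y -6.02 down [ 0.002 -0.001 -1.   ] F [-0.6 -0.9  0.3] shift [ 0.   -0.03  0.08] turn -0.0
```

Fingers are still closing. I'll wait a few rows, then lift slowly.

Request:
apply_moves --steps '[0,0,0,0,0,0,0,0,0,0,0,0,0,0,0,0,0,0,0,0,0,0,0,0,0,0,0,0,0,0,-0.2,0,0,0,0,0,0,-0.4,0,0,0,0,0,0,-0.6,0,0,0,0,0,0,-0.8,0,0,0,0,0,0,-0.9,0,0,0,0,0,0,-0.9,0,0,0,0,0,0,-0.9,0,0,0,0,0,0,-0.9,0,0,0,0]'

```text
t: 5.7
tool_pos: [0.4957, -0.2886, 0.3222]
orientation: [2.334, 2.101, 0.0]
force: [-0.4, 0.7, -1.5]
opening: 0.0121
gripper_force: 40.0
```

Run:
```python
from h import *
s=robot.read_state();print(s["opening"],s["gripper_force"])
togo((.4955,-.289,.36),-8.9)
```

```text
0.012068714640527372 39.99947905540466
t 5.7 pos [ 0.4957 -0.2886  0.3222] yaw_y -6.01 down [ 0.001 -0.    -1.   ] F [-0.4  0.7 -1.5] shift [-0.01 -0.   -1.26] turn 0.48
```

Request:
apply_moves --steps '[0,0,-0.6,0,0,0,0,0,0,-0.6,0,0,0,0,0.4,0.2,0,0,0,0.05,0,0.7,0.3,0,0,0,0.05,0,0.8,0.3,0,0,0,0.05,0,0.8,0.3,0,0,0,0.05,0,0.8,0.3,0,0,0,0.05,0,0.8,0.3,0,0,0,0.05,0,0.6,0.2,0,0,0,0.08,0,0.4,0.1,0,0,0,0.1,0,0,0,0,0,0,0,0,0,0,0,0,0,0,0]'

```text
t: 6.7
tool_pos: [0.575, -0.1379, 0.3566]
orientation: [2.385, 2.044, 0.0]
force: [-0.9, 0.4, -1.1]
opening: 0.0117
gripper_force: 40.0
```

Run:
```python
from h import *
togo((.583,-.051,.355),-8.9)
c=eyes.calibration("wrist");im=eyes.read_camera("wrist");cv2.imwrite("pics/w2.png",im[:,:,::-1])
for th,z in [("sign_green_entry",.28),("board",0),("screw",.137)]:
    r=eyes.place_of("wrist",th)
    for a in r[:4]: print(th,np.round(a["xy"]),round(a["conf"],2),np.round(atz(c,a["xy"],z,True),3))
```

```text
t 6.7 pos [ 0.575  -0.1379  0.3566] yaw_y -8.8 down [ 0. -0. -1.] F [-0.9  0.4 -1.1] shift [ 2.9  -0.18  0.05] turn 0.02
sign_green_entry [332. 345.] 0.84 [ 0.564 -0.282  0.28 ]
sign_green_entry [396.  34.] 0.24 [ 0.655 -0.004  0.28 ]
board [281. 110.] 0.91 [ 0.522 -0.039  0.   ]
board [175. 250.] 0.71 [ 0.26  -0.262  0.   ]
screw [272. 105.] 0.89 [ 0.528 -0.039  0.137]
screw [153. 282.] 0.75 [ 0.282 -0.261  0.137]
```

View pics/w2.png

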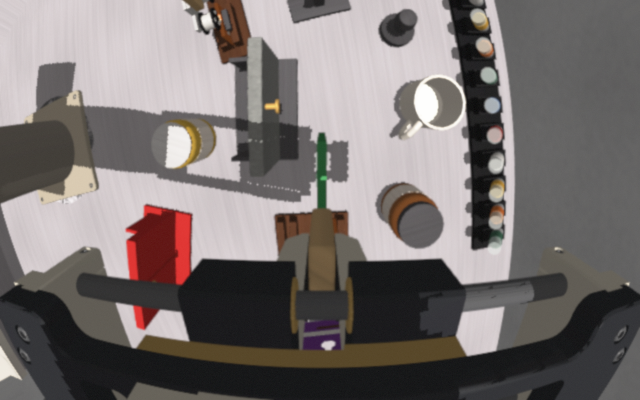

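Wrist view: grey board's top edge runs x≈249–263 over rows 38–175, with the brass screw at (264–281,105). The held sign is edge-on at (322,170). I'll measure the screw and the board's edge numerically.

Run:
```python
from h import *
c=eyes.calibration("wrist");im=cv2.imread("pics/w2.png").astype(int)
b,g,r=im[...,0],im[...,1],im[...,2]
M=(r>b+40);M[:92]=0;M[120:]=0;M[:,:255]=0;M[:,295:]=0
for x in range(255,295):
    ys=np.where(M[:,x])[0]
    if len(ys): print(x,ys.min(),ys.max(),end=" | ")
print()
gray=im.mean(2)
L=[];Rr=[]
for y in list(range(55,95,8))+list(range(120,160,8)):
    print(y,gray[y,242:276].astype(int))
```

```text
264 105 107 | 265 104 109 | 266 103 109 | 267 103 109 | 268 103 109 | 269 103 109 | 270 103 109 | 271 103 109 | 272 103 109 | 273 103 109 | 274 102 109 | 275 99 111 | 276 99 112 | 277 99 113 | 278 99 112 | 279 101 112 | 
55 [ 62  60  56  55  67 104 147 161 162 164 165 166 166 165 165 166 167 168
 157 130  87  70  68  70  69  69  70  69  69  70  70  73  90 133]
63 [ 34  34  35  36  64 114 145 155 155 156 156 158 160 161 162 162 163 161
 152 124  92  72  68  69  69  69  70  69  69  69  69  70  70  68]
71 [ 70  77  77  77  85 116 148 160 163 164 165 168 169 168 168 168 166 163
 152 126  85  68  68  68  68  68  67  69  70  69  69  69  71  68]
79 [100 100 100  99 105 125 149 156 156 159 161 163 164 165 167 168 170 170
 155 124  91  71  68  69  68  67  68  70  68  68  70  70  70  70]
87 [100 100  98  98  99 112 137 156 160 160 162 164 165 165 163 163 163 165
 157 133  91  72  69  67  68  69  69  68  69  69  67  69  70  69]
120 [ 49  48  57  64  63  64  94 126 141 152 161 165 166 164 163 162 161 159
 153 133  98  71  68  68  67  67  68  69  70  68  68  70  69  70]
128 [43 44 44 44 47 51 64 70 74 74 74 74 73 72 73 74 74 76 75 72 68 59 58 58
 60 58 59 60 60 61 61 61 59 61]
136 [98 95 96 96 96 89 82 75 73 74 76 76 75 76 77 74 76 77 76 72 66 61 59 59
 58 60 60 61 60 61 62 60 61 66]
144 [44 42 42 43 45 47 58 68 73 74 74 74 73 73 73 74 74 75 74 73 69 64 59 60
 60 58 59 59 60 61 60 60 61 61]
152 [38 38 36 37 37 40 46 62 70 72 72 73 73 74 77 78 78 76 75 73 68 63 59 60
 60 59 60 60 60 60 63 62 61 63]
```

Run:
```python
from h import *
c=eyes.calibration("wrist")
E=[atz(c,(261.7,y),.160,True) for y in (55,71,87,120,144)]
for e in E: print(np.round(e*1e3,1))
p=np.polyfit([e[1] for e in E],[e[0] for e in E],1);yaw=np.degrees(-np.arctan(p[0]));print("yaw",yaw)
print("back",[np.round(atz(c,(247,y),.16,True)*1e3,1) for y in (63,87)])
for q,z in [((268.5,106.2),.1385),((274.2,106),.1405),((277.3,98.7),.137),((277.3,113),.137),((279.3,106),.1385)]: print(q,np.round(atz(c,q,z,True)*1e3,1))
```

```text
[529.8  20.7 160. ]
[526.9   1.4 160. ]
[523.8 -17.6 160. ]
[517.3 -56.2 160. ]
[512.2 -84.2 160. ]
yaw -9.546164055115439
back [array([511.1,  14.9, 160. ]), array([506.5, -13.9, 160. ])]
(268.5, 106.2) [524.6 -40.2 138.5]
(274.2, 106) [531.9 -41.4 140.5]
(277.3, 98.7) [536.7 -32.9 137. ]
(277.3, 113) [533.7 -50.6 137. ]
(279.3, 106) [537.8 -42.5 138.5]
```

Board origin is (0.5203, −0.0394), yaw −9.5°; the head measures 17.9 mm across, which fits. Now I go in front of the screw and down.

Request:
apply_moves --steps '[0.6,-0.16,0,0,0,0.12,0,0.8,-0.2,0,0,0,0,0,0.9,-0.2,0,0,0,0,0,0.64,-0.1,0,0,0,0,0,0,0,0.5,0,0,0,0,0,0,0.8,0,0,0,0,0,0,0.9,0,0,0,0,0,0,0.9,0,0,0,0,0,0,0.8,0,0,0,0,0,0,0.7,0,0,0,0,0,0,0.55,0,0,0,0,0,0,0,0,0,0,0]'

```text
t: 7.9
tool_pos: [0.5673, -0.0485, 0.197]
orientation: [-2.397, -2.023, 0.007]
force: [-0.2, 0.9, -3.1]
opening: 0.0116
gripper_force: 40.0
```

Run:
```python
from h import *
togo((.5696,-.0477,.202),-9.5)
c=eyes.calibration("scene");im=eyes.read_camera("scene");cv2.imwrite("pics/s2.png",im[:,:,::-1])
for a in eyes.place_of("scene","sign_green_entry")[:3]: print(a, atz(c,a["xy"],.137))
s=robot.read_state();R=Rot.from_rotvec(s["orientation"]).as_matrix();T=s["tool_pos"]
e=T+np.array([0,0,-.140+.075]); print("pred entry",e,proj(c,e), "screw head px",proj(c,(.5203+.0148,-.0394-.0025,.137)))
cv2.imwrite("pics/s2c.png",cv2.resize(im[90:290,240:440,::-1],None,fx=3,fy=3,interpolation=cv2.INTER_CUBIC))
```

```text
t 7.9 pos [ 0.5673 -0.0485  0.197 ] yaw_y -9.69 down [-0.007  0.001 -1.   ] F [-0.2  0.9 -3.1] shift [ 0.04  0.07 -0.17] turn -0.03
{'xy': [141.6, 260.4], 'conf': 0.67} [ 0.61795574 -0.45854534  0.137     ]
{'xy': [328.9, 195.5], 'conf': 0.59} [ 0.58350485 -0.0514194   0.137     ]
{'xy': [279.4, 303.8], 'conf': 0.54} [ 0.83734278 -0.27367278  0.137     ]
pred entry [ 0.5694355  -0.04864388  0.13645175] [327.13519457 192.44050605] screw head px [322.97057073 184.57250982]
```

View pics/s2c.png

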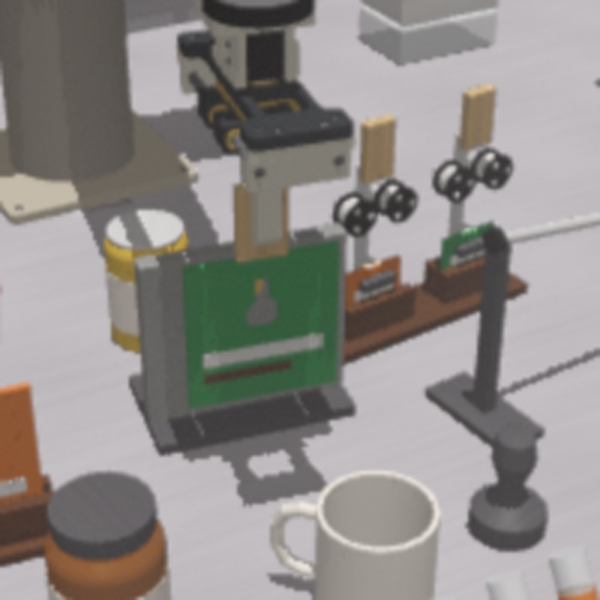

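The stripe faces out. The keyhole is at (327,192.7), as predicted. Slipping it over the head.

Run:
```python
from h import *
togo((.5203+.007*.986,-.0394-.007*.165,.202),-9.5)
```

```text
t 8.0 pos [ 0.5694 -0.0486  0.2015] yaw_y -9.67 down [-0.001  0.    -1.   ] F [ 0.4  0.2 -0.8] shift [ 0.03 -1.43 -0.02] turn -0.03
```

Request:
apply_moves --steps '[0.03,-0.1,-0.02,0,0,-0.03,0,0,-0.25,0,0,0,0,0,0,-0.3,0,0,0,0,0,0,-0.3,0,0,0,0,0,0,-0.3,0,0,0,0,0,0,-0.18,0,0,0,0,0,0,0,0,0,0,0,0,0,0,0,0,0,0,0]'

```text
t: 8.67
tool_pos: [0.5276, -0.0401, 0.2025]
orientation: [2.396, 2.031, 0.001]
force: [0.7, 0.0, -0.9]
opening: 0.0116
gripper_force: 40.0
```

Run:
```python
from h import *
togo((.5203+.007*.986,-.0394-.007*.165,.174),-9.5)
```

```text
t 8.67 pos [ 0.5276 -0.0401  0.2025] yaw_y -9.44 down [ 0.001 -0.    -1.   ] F [ 0.7  0.  -0.9] shift [-0.02 -0.01  0.95] turn 0.01
```

No contact force. Pulling down.

Request:
apply_moves --steps '[0,0,0.2,0,0,0,0,0,0,0.25,0,0,0,0,0,0,0.2,0,0,0,0,0,0,0.15,0,0,0,0,0,0,0.07,0,0,0,0,0,0,0,0,0,0,0]'

```text
t: 9.17
tool_pos: [0.5273, -0.0401, 0.175]
orientation: [-2.396, -2.03, 0.002]
force: [0.7, -0.9, -1.3]
opening: 0.0119
gripper_force: 40.0
```

Request:
apply_moves --steps '[0,0,0.03,0,0,0,0,0,0,0.03,0,0,0,0,0,0,0,0,0,0,0]'

```text
t: 9.42
tool_pos: [0.528, -0.0402, 0.1745]
orientation: [2.396, 2.031, 0.001]
force: [0.0, 0.7, -0.1]
opening: 0.0119
gripper_force: 40.0
```

Request:
apply_moves --steps '[0,0,0.04,0,0,0,0,0,0,0,0,0,0,0,0,0,0,0,0,0,0]'

```text
t: 9.67
tool_pos: [0.5281, -0.0402, 0.1742]
orientation: [2.396, 2.031, 0.001]
force: [-2.5, 0.3, 5.8]
opening: 0.0117
gripper_force: 40.0
```

Seated: 5.8 N upward on the shank. Letting go, then raising.

Request:
apply_moves --steps '[0,0,0,0,0,0,40,0,0,0,0,0,0,40,0,0,0,0,0,0,40,0,0,0,0,0,0,40,0,0,0,0,0,0,40,0,0,-0.3,0,0,0,40,0,0,-0.6,0,0,0,40,0,0,-0.9,0,0,0,50,0,0,-0.9,0,0,0,60,0,0,-0.9,0,0,0,60,0,0,-0.9,0,0,0,60,0,0,-0.9,0,0,0,60]'

```text
t: 10.67
tool_pos: [0.5276, -0.0401, 0.3372]
orientation: [2.396, 2.031, 0.001]
force: [1.3, 0.1, -0.7]
opening: 0.0558
gripper_force: 0.0
```

Run:
```python
from h import *
togo((.449,.18,.36),6.8)
c=eyes.calibration("scene");im=eyes.read_camera("scene");cv2.imwrite("pics/s3.png",im[:,:,::-1])
for a in eyes.place_of("scene","sign_green")[:3]: print(a)
u=np.array([.986,-.165,0]);O=np.array([.5203,-.0394,0])
for z in (.034,.109): print("pred",proj(c,O+u*.007+[0,0,z]))
hsv=cv2.cvtColor(im,cv2.COLOR_RGB2HSV);m=cv2.inRange(hsv,(45,110,30),(80,255,255));n,_,st,ce=cv2.connectedComponentsWithStats(m)
for i in range(1,n):
    if st[i,4]>150: print(st[i],ce[i])
# predicted plate outline
v=np.array([.165,.986,0])
print([np.round(proj(c,O+u*.010+v*y+[0,0,z])).tolist() for y,z in ((-.06,.034),(.06,.034),(.06,.159),(-.06,.159))])
```

```text
t 10.67 pos [ 0.5276 -0.0401  0.3372] yaw_y -9.44 down [ 0.001 -0.    -1.   ] F [ 1.3  0.1 -0.7] shift [ 6.81 -3.79 -0.76] turn -2.71
{'xy': [147.2, 289.1], 'conf': 0.91}
{'xy': [322.2, 217.2], 'conf': 0.7}
pred [322.7030986  218.83383619]
pred [322.17361982 193.02171828]
[[299.0, 224.0], [346.0, 215.0], [347.0, 171.0], [297.0, 180.0]]
```

The sign hangs as predicted: origin seen at (322,217), predicted (323,219). On to the green tag.

Request:
apply_moves --steps '[0.2,-0.1,0,0,0,-0.25,60,0.6,-0.3,0,0,0,-0.25,60,0.8,-0.4,0,0,0,-0.25,60,0.9,-0.5,0,0,0,-0.25,60,0.9,-0.5,0,0,0,-0.25,60,0.9,-0.4,0,0,0,-0.25,60,0.9,-0.4,0,0,0,-0.25,60,0.9,-0.4,0,0,0,-0.25,60,0.9,-0.3,0,0,0,-0.25,60,0.7,-0.2,0,0,0,-0.25,60,0.2,0,0,0,0,-0.2,60,0,0,0,0,0,0,60]'

```text
t: 11.77
tool_pos: [0.4294, 0.2022, 0.3339]
orientation: [-2.08, -2.353, 0.002]
force: [0.7, 0.1, -1.0]
opening: 0.056
gripper_force: 0.0
```

Run:
```python
from h import *
togo((.449,.222,.34),6.8)
c=eyes.calibration("wrist");im=eyes.read_camera("wrist");cv2.imwrite("pics/w3.png",im[:,:,::-1])
for th,z in [("tag_green",.012),("tag_green_axle",.129),("tag_stand",0),("rail",0),("rail_top",.175),("rail_stop",.16)]:
    for a in eyes.place_of("wrist",th)[:3]: print(th,np.round(a["xy"]),round(a["conf"],2),np.round(atz(c,a["xy"],z,True),3))
```

```text
t 11.77 pos [0.4294 0.2022 0.3339] yaw_y 7.04 down [-0.002 -0.    -1.   ] F [ 0.7  0.1 -1. ] shift [ 0.58  0.73 -0.21] turn 0.04
tag_green [339. 152.] 0.59 [0.454 0.226 0.012]
tag_green_axle [344. 161.] 0.69 [0.454 0.228 0.129]
tag_stand [335. 185.] 0.68 [0.456 0.17  0.   ]
rail [335. 220.] 0.61 [0.464 0.11  0.   ]
rail_top [469. 207.] 0.77 [0.605 0.202 0.175]
rail_stop [470.  82.] 0.83 [0.586 0.347 0.16 ]
```

View pics/w3.png

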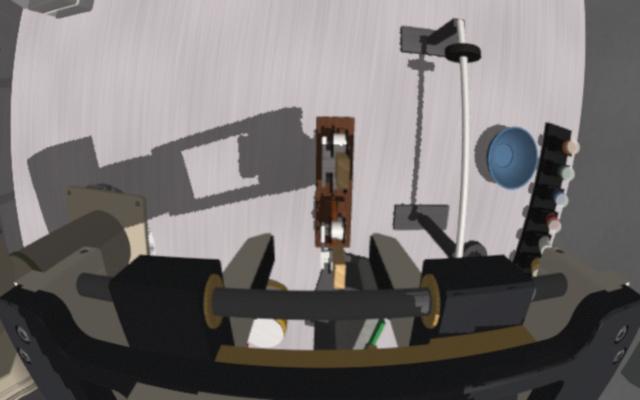

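Wrist view: the green tag's block is at (344,170), with its strap on the left (robot side), so it faces the same way as the rail. The rail runs (460,250)→(462,50), with the stop at (462,52). Now I measure the block and rail numerically.

Run:
```python
from h import *
c=eyes.calibration("wrist");im=cv2.imread("pics/w3.png").astype(int)
b,g,r=im[...,0],im[...,1],im[...,2]
M=(r>b+25)&(g>b+12)&(r>80)
for y in range(140,200,3):
    xs=np.where(M[y,325:365])[0]+325
    print(y,xs.min() if len(xs) else 0,xs.max() if len(xs) else 0,len(xs),end=" | ")
print()
gray=im.mean(2)
for y in range(60,245,15):
    row=gray[y,445:482]; print(y,row.astype(int))
D=(gray<45);D[:35]=0;D[75:]=0;D[:,:435]=0;D[:,490:]=0
n,_,st,ce=cv2.connectedComponentsWithStats(D.astype(np.uint8))
for i in range(1,n):
    if st[i,4]>30: print("stop",st[i],ce[i])
```

```text
140 0 0 0 | 143 0 0 0 | 146 0 0 0 | 149 0 0 0 | 152 0 0 0 | 155 336 345 10 | 158 336 347 12 | 161 336 349 14 | 164 336 349 14 | 167 336 349 14 | 170 336 349 14 | 173 335 348 14 | 176 335 348 14 | 179 336 348 13 | 182 336 350 15 | 185 326 350 17 | 188 325 350 17 | 191 325 350 17 | 194 325 350 20 | 197 345 350 6 | 
60 [189 181 160 126  94  76  59  44  31  22  19  17  19  29  65 109 148 178
 206 222 219 193 121  49  19  20  19  22  26  37  51  66  87 117 154 180
 187]
75 [193 192 191 191 191 190 188 189 190 191 192 190 190 192 188 159 132 152
 182 208 222 220 208 192 189 188 189 192 193 192 193 194 193 191 193 192
 188]
90 [193 193 192 192 190 189 191 191 192 191 192 193 194 193 188 173 141 135
 161 190 218 224 219 206 194 194 196 195 194 196 194 192 194 195 193 190
 191]
105 [192 191 190 189 190 193 193 193 192 193 194 193 192 192 191 186 159 134
 148 175 207 227 224 214 200 198 196 196 193 193 195 197 194 192 192 193
 194]
120 [189 189 189 191 190 194 193 192 192 192 193 192 191 195 197 192 170 135
 139 167 199 224 228 218 201 194 195 191 194 197 195 192 192 193 193 193
 194]
135 [189
[... 649 characters left out ...]
189 188 187 189 190 190 187 171 134 136 165
 197 227 237 223 201 184 184 186 185 186 187 185 186 188 187 186 184 184
 184]
210 [ 87  89  95 124 163 182 187 189 191 189 188 187 185 169 133 137 165 197
 227 236 223 200 184 184 186 186 186 187 187 188 185 182 183 183 182 181
 183]
225 [ 94 119 159 182 188 189 189 188 187 186 185 181 162 134 143 172 206 230
 233 219 199 189 186 188 190 190 186 183 183 183 184 183 183 185 186 185
 187]
240 [ 33  31  30  31  36  53  89 128 163 180 177 146 134 155 186 220 233 226
 210 193 187 186 178 164 136 119 116 114 121 140 152 160 166 179 188 190
 190]
stop [435  35  16   9  83] [440.18072289  37.75903614]
stop [445  44  35  18 469] [461.72921109  51.81449893]
```

Run:
```python
from h import *
c=eyes.calibration("wrist");im=cv2.imread("pics/w3.png").astype(int)
for y in range(147,200,2): print(y,im[y,340,::-1],im[y,346,::-1],end=" | ")
print(); print([im[172,x,::-1].tolist() for x in range(332,354)])
p0=np.array([.5965,.282]);
for y,x in [(75,464),(105,465),(135,465.4),(165,464.7),(195,463.3),(225,461.2)]:
    z=.15
    for _ in range(6):
        X=atz(c,(x,y),z,True);z=.1475-np.tan(np.radians(8))*(X[1]-p0[1])/.995
    print(np.round(X*1e3,1))
for q in [(349.7,172),(337,172)]: print("blk",np.round(atz(c,q,.212,True)*1e3,1))
```

```text
147 [114 111 107] [49 48 46] | 149 [109 107 102] [47 46 45] | 151 [103  99  94] [36 35 34] | 153 [90 75 56] [45 38 28] | 155 [89 73 52] [69 57 40] | 157 [91 74 52] [89 73 51] | 159 [103  84  59] [101  82  59] | 161 [111  91  65] [104  85  60] | 163 [113  92  65] [105  87  60] | 165 [110  89  63] [109  89  62] | 167 [102  83  59] [112  91  63] | 169 [101  83  58] [109  89  62] | 171 [103  85  59] [104  85  60] | 173 [102  83  58] [100  82  57] | 175 [102  83  58] [102  83  59] | 177 [102  85  59] [102  83  58] | 179 [104  84  60] [101  82  58] | 181 [107  88  61] [100  82  56] | 183 [108  88  63] [103  84  58] | 185 [101  82  58] [108  87  61] | 187 [95 77 54] [104  86  61] | 189 [94 70 53] [66 50 36] | 191 [97 61 43] [42 27 19] | 193 [96 59 40] [75 47 32] | 195 [85 53 36] [93 58 40] | 197 [47 31 24] [93 58 40] | 199 [38 26 17] [92 58 40] | 
[[82, 80, 79], [96, 93, 90], [97, 90, 83], [90, 79, 66], [85, 71, 51], [89, 72, 50], [98, 79, 56], [102, 82, 58], [103, 85, 59], [102, 83, 58], [103, 84, 60], [102, 83, 59], [100, 81, 56], [100, 81, 57], [101, 82, 57], [99, 80, 57], [92, 74, 51], [77, 61, 42], [54, 38, 26], [52, 39, 32], [93, 85, 82], [153, 145, 145]]
[590.8 355.9 137.1]
[594.5 317.6 142.5]
[598.5 280.7 147.7]
[602.  244.4 152.8]
[605.8 208.1 157.9]
[609.8 171.1 163.2]
blk [455.  226.6 212. ]
blk [443.1 225.1 212. ]
```

Run:
```python
from h import *
c=eyes.calibration("wrist");im=cv2.imread("pics/w3.png").astype(int)
b,r=im[...,0],im[...,2]
W=(r<130)&(r>=20)
pts=[]
for side in (0,1):
    P=[]
    for y in range(122,242,6):
        row=im[y,300:372].mean(1); 
        idx=np.where((row<110))[0]+300
        if side==0: continue
        x=idx[idx<362].max()
        P.append((x,y))
    if P: 
        X=np.array([atz(c,p,.044,True) for p in P]);k=np.polyfit(X[:,1],X[:,0],1)
        res=X[:,0]-np.polyval(k,X[:,1]);g=abs(res)<.004;k=np.polyfit(X[g,1],X[g,0],1);print(P,"yaw",np.degrees(-np.arctan(k[0])),g.sum())
togo((.449,.2252,.172),6.6)
```

```text
[(np.int64(353), 122), (np.int64(353), 128), (np.int64(353), 134), (np.int64(353), 140), (np.int64(353), 146), (np.int64(352), 152), (np.int64(352), 158), (np.int64(352), 164), (np.int64(352), 170), (np.int64(352), 176), (np.int64(351), 182), (np.int64(351), 188), (np.int64(351), 194), (np.int64(351), 200), (np.int64(350), 206), (np.int64(350), 212), (np.int64(350), 218), (np.int64(350), 224), (np.int64(349), 230), (np.int64(349), 236)] yaw 5.779185472028506 20
t 12.12 pos [0.4309 0.2    0.335 ] yaw_y 6.66 down [-0. -0. -1.] F [-0.5  0.5  0.7] shift [0.77 0.7  5.43] turn 0.01
```

Request:
apply_moves --steps '[0.4,0.35,0,0,0,0.14,60,0.37,0.35,0,0,0,0,60,0,0,0.6,0,0,0,60,0,0,0.9,0,0,0,60,0,0,0.9,0,0,0,60,0,0,0.9,0,0,0,60,0,0,0.9,0,0,0,60,0,0,0.7,0,0,0,60,0,0,0.53,0,0,0,60,0,0,0,0,0,0,60,0,0,0,0,0,0,60,0,0,0,0,0,0,60]'

```text
t: 13.12
tool_pos: [0.4497, 0.2261, 0.1735]
orientation: [2.104, 2.332, 0.002]
force: [-0.4, -0.3, 0.2]
opening: 0.0561
gripper_force: 0.0
```

Run:
```python
from h import *
togo((.449,.2252,.172),5.8)
```

```text
t 13.12 pos [0.4497 0.2261 0.1735] yaw_y 5.88 down [ 0.002  0.001 -1.   ] F [-0.4 -0.3  0.2] shift [-0.03 -0.03  0.05] turn 0.01
```

Request:
apply_moves --steps '[0,0,0,0,0,0,0,0,0,0,0,0,0,0,0,0,0,0,0,0,0,0,0,0,0,0,0,0,0,0,0,0,0,0,0,0,0,0,0,0,0,0,0,0,0,0,0,0,0,0,0,0,0,0,0,0,0,0,0,0,0,0,0]' --grip_force 40

```text
t: 13.87
tool_pos: [0.4486, 0.2262, 0.1721]
orientation: [-2.103, -2.333, 0.001]
force: [-1.7, 0.3, 1.3]
opening: 0.0119
gripper_force: 40.0
```

Run:
```python
from h import *
togo((.449,.2252,.172),5.8);s=robot.read_state();print(s["opening"],s["gripper_force"])
```

```text
t 13.87 pos [0.4486 0.2262 0.1721] yaw_y 5.93 down [-0.001 -0.    -1.   ] F [-1.7  0.3  1.3] shift [-0.03  0.01  0.  ] turn 0.02
0.011891107819959891 39.97369408607483
```

Gripped (12 mm, 40 N). Lift, then go to 50 mm on the robot side of the rail.

Request:
apply_moves --steps '[0,0,-0.2,0,0,0,0,0,0,-0.5,0,0,0,0,0,0,-0.7,0,0,0,0,0,0,-0.5,0,0,0,0,-0.1,0.2,-0.32,0,0,0,0,-0.2,0.5,0,0,0,0,0,-0.3,0.7,0,0,0,0,0,-0.3,0.8,0,0,0,0,0,-0.3,0.8,0,0,0,0,0,-0.11,0.5,0,0,0,0,0,0,0,0,0,0,0,0,0,0,0,0,0,0,0]'

```text
t: 14.87
tool_pos: [0.5575, 0.1976, 0.2383]
orientation: [-2.104, -2.332, 0.001]
force: [0.6, -0.2, -2.1]
opening: 0.0116
gripper_force: 40.0
```

Run:
```python
from h import *
togo((.6066,.2034,.2387),5.87)
s=robot.read_state();R=Rot.from_rotvec(s["orientation"]).as_matrix()
for n,fish in (("scene",0),("side",0),("wrist",1)):
    c=eyes.calibration(n);im=eyes.read_camera(n);cv2.imwrite(f"pics/{n}4.png",im[:,:,::-1])
    ax=s["tool_pos"]+np.array([.0001,-.001,-.043]);print(n,"pred axle",proj(c,ax,fish),[(a["xy"],a["conf"]) for a in eyes.place_of(n,"tag_green_axle")[:3]],
     "pred top",proj(c,(.6066,.2024,.1759),fish),[(a["xy"],a["conf"]) for a in eyes.place_of(n,"rail_top")[:2]])
a=cv2.imread("pics/scene4.png")[80:230,340:510];b=cv2.imread("pics/side4.png")[190:390,180:350]
cv2.imwrite("pics/comb4.png",np.hstack([cv2.resize(a,(480,424),interpolation=2),cv2.resize(b,(320,376),interpolation=2)[:376].copy() if 0 else cv2.copyMakeBorder(cv2.resize(b,(320,376),interpolation=2),0,48,0,0,0)]))
```

```text
t 14.87 pos [0.5575 0.1976 0.2383] yaw_y 5.87 down [-0.001 -0.    -1.   ] F [ 0.6 -0.2 -2.1] shift [ 0.03  1.65 -0.02] turn -0.0
scene pred axle [415.09666597 143.90904025] [([413.9, 146.4], 0.71)] pred top [428.86934979 158.87755407] [([430.0, 159.2], 0.8)]
side pred axle [257.82087888 259.91672274] [([258.9, 258.7], 0.81)] pred top [237.9457632  259.98090806] [([243.3, 261.8], 0.66), ([238.3, 326.6], 0.55)]
wrist pred axle [322.03503411 226.07907208] [([326.5, 222.2], 0.63)] pred top [384.42798104 216.42507679] [([381.1, 215.6], 0.83)]
```

View pics/comb4.png

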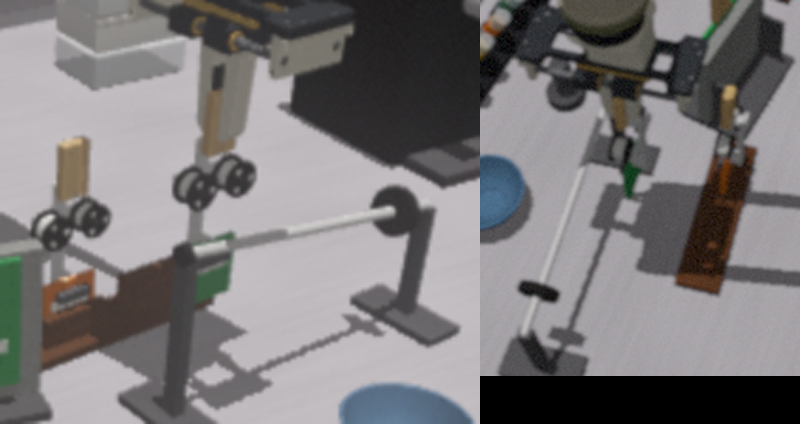

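The tag hangs straight, level with the gap, and clear of the rail on the robot side. I'll refine the rail line from this nearer wrist picture.

Run:
```python
from h import *
c=eyes.calibration("wrist");im=cv2.imread("pics/wrist4.png").astype(float).mean(2)
th=np.radians(5.87);u=np.array([np.cos(th),np.sin(th)]);v=np.array([-np.sin(th),np.cos(th)]);O=np.array([.5984,.282])
for yr in (-60,-45,-30,-10,10,30,50,70):
    z=.1475-np.tan(np.radians(8))*yr/1e3
    P=lambda x:np.append(O+u*x+v*yr/1e3,z)
    xs=np.arange(-.02,.0201,.001)
    prof=[im[int(round(q[1])),int(round(q[0]))] if 0<=q[1]<400 else -1 for q in (proj(c,P(x),True) for x in xs)]
    print(yr,np.round(proj(c,P(0),True)),np.array(prof).astype(int))
togo((.6066,.2034,.2387),5.87)
```

```text
-60 [381. 186.] [ 99 101 100  98 100 123 172 204 209 209 208 210 209 160 137 119 110 114
 118 120 115 112 114 136 173 209 211 212 212 212 212 212 209 208 207 209
 211 208 207 207 209]
-45 [381. 168.] [ 99  98 100  99  99  99 119 203 211 209 208 207 192 161 121 110 113 117
 123 121 116 112 112 170 199 207 209 209 211 213 214 214 213 214 211 210
 210 212 212 209 209]
-30 [381. 149.] [ 97  98  98 100 100 100 121 170 202 211 212 209 199 175 160 177 198 235
 244 245 240 230 203 190 195 205 207 208 210 209 211 214 214 215 214 212
 212 211 211 212 214]
-10 [381. 125.] [206 209 210 212 213 214 216 217 214 210 209 209 195 157 159 181 203 236
 245 245 237 226 201 200 208 213 210 210 207 210 211 210 209 210 213 215
 214 212 213 214 213]
10 [381. 102.] [209 208 206 209 211 213 213 216 216 216 215 213 205 157 169 190 211 228
 244 239 232 222 211 203 208 209 211 212 213 211 212 212 211 212 211 208
 210 215 216 215 213]
30 [380.  79.] [210 208 210 212 209 209 211 212 214 216 216 215 206 176 164 203 222 234
 240 240 234 215 200 196 203 208 209 210 210 213 211 210 212 214 213 212
 211 210 209 213 215]
50 [380.  56.] [213 210 209 209 210 212 209 209 209 210 212 214 172 160 177 200 218 231
 238 233 227 217 211 210 210 208 207 207 208 210 212 209 211 211 211 214
 215 214 210 208 208]
70 [379.  35.] [ 97  99  99  99  97  98  99 116 162 197 208 196 163 153 174 196 217 235
 235 232 225 215 197 190 203 209 210 208 208 206 207 207 210 210 211 210
 207 210 214 215 212]
t 15.32 pos [0.5571 0.1981 0.239 ] yaw_y 5.94 down [ 0.  0. -1.] F [ 0.1  0.3 -2.2] shift [0.   1.66 0.01] turn 0.01
```

Nearer view puts the rod 2.1 mm closer to the robot, so the shift is 1.59 units. Moving in.

Request:
apply_moves --steps '[0,0.15,0,0,0,0,0,0,0.35,0,0,0,0,0,0,0.4,0,0,0,0,0,0,0.4,0,0,0,0,0,0,0.29,0,0,0,0,0,0,0,0,0,0,0,0,0,0,0,0,0,0,0]'

```text
t: 15.9
tool_pos: [0.6049, 0.2028, 0.2384]
orientation: [-2.104, -2.333, 0.001]
force: [-0.4, -0.2, -2.5]
opening: 0.0118
gripper_force: 40.0
```

Run:
```python
from h import *
togo((.6045,.2032,.222),5.87)
c=eyes.calibration("wrist");im=eyes.read_camera("wrist");cv2.imwrite("pics/w5.png",im[:,:,::-1]);im=im.astype(float).mean(2)
th=np.radians(5.87);u=np.array([np.cos(th),np.sin(th)]);v=np.array([-np.sin(th),np.cos(th)]);O=np.array([.5984,.282])
for yr in (-30,-10,10,30,50):
    z=.1475-np.tan(np.radians(8))*yr/1e3
    P=lambda x:np.append(O+u*x+v*yr/1e3,z)
    xs=np.arange(-.012,.0121,.001)
    prof=[im[int(round(q[1])),int(round(q[0]))] for q in (proj(c,P(x),True) for x in xs)]
    print(yr,np.round(proj(c,P(0),True)),np.array(prof).astype(int))
```

```text
t 15.9 pos [0.6049 0.2028 0.2384] yaw_y 5.91 down [-0.001 -0.    -1.   ] F [-0.4 -0.2 -2.5] shift [ 0.02 -0.01  0.55] turn 0.01
-30 [323. 149.] [ 98 100 102  99 102 116 150 203 230 248 249 244 234 222 173 125 105 102
 102 101 101 102  99 100 100]
-10 [323. 124.] [102 101 110 137 156 122 140 202 231 247 247 241 231 221 197 205 218 222
 219 218 218 218 219 218 217]
10 [323. 100.] [103 103 102 113 143 179 200 220 233 246 244 237 230 219 193 201 219 223
 222 221 220 220 219 221 219]
30 [323.  77.] [102 103 104 109 134 172 201 221 234 245 242 235 227 216 205 217 220 221
 222 221 222 221 220 221 220]
50 [323.  54.] [102 101 101 104 163 186 206 223 234 243 239 233 225 212 204 215 217 217
 218 221 221 222 221 220 217]
```

Aligned within a millimetre. Lowering onto the rail.

Request:
apply_moves --steps '[0,0,0.15,0,0,0,0,0,0,0.15,0,0,0,0,0,0,0.1,0,0,0,0,0,0,0.05,0,0,0,0,0,0,0,0,0,0,0,0,0,0,0,0,0,0]'

```text
t: 16.45
tool_pos: [0.6046, 0.2028, 0.2251]
orientation: [-2.104, -2.333, 0.0]
force: [0.5, -0.2, -0.8]
opening: 0.0119
gripper_force: 40.0
```

Request:
apply_moves --steps '[0,0,0.05,0,0,0,0,0,0,0.03,0,0,0,0,0,0,0,0,0,0,0]'

```text
t: 16.7
tool_pos: [0.6047, 0.2028, 0.2227]
orientation: [-2.104, -2.333, 0.0]
force: [-0.4, 0.3, -1.6]
opening: 0.012
gripper_force: 40.0
```

Request:
apply_moves --steps '[0,0,0.03,0,0,0,0,0,0,0,0,0,0,0]'

```text
t: 16.87
tool_pos: [0.6049, 0.2029, 0.222]
orientation: [2.104, 2.333, 0.0]
force: [0.6, 0.5, -1.0]
opening: 0.0117
gripper_force: 40.0
```

Request:
apply_moves --steps '[0,0,0.03,0,0,0,0,0,0,0.03,0,0,0,0,0,0,0,0,0,0,0]'

```text
t: 17.12
tool_pos: [0.605, 0.2032, 0.2217]
orientation: [2.103, 2.333, 0.002]
force: [-2.7, 0.2, 6.1]
opening: 0.0119
gripper_force: 40.0
```

Contact at the expected height, 6 N. Letting go; the tag can roll out between the open fingers.

Request:
apply_moves --steps '[0,0,-0.03,0,0,0,0,0,0,0,0,0,0,60,0,0,0,0,0,0,60,0,0,0,0,0,0,60,0,0,0,0,0,0,60,0,0,-0.2,0,0,0,60,0,0,-0.6,0,0,0,60,0,0,-0.9,0,0,0,60,0,0,-0.9,0,0,0,60,0,0,-0.9,0,0,0,60,0,0,-0.9,0,0,0,60,0,0,0,0,0,0,60]'

```text
t: 18.12
tool_pos: [0.6064, 0.2032, 0.361]
orientation: [2.1, 2.329, 0.013]
force: [0.4, -0.5, 0.8]
opening: 0.056
gripper_force: 0.0
```

Run:
```python
from h import *
togo((.6,.2,.4))
th=np.radians(5.87);v=np.array([-np.sin(th),np.cos(th)]);X=np.append(np.array([.5963,.282])+v*.063,.1475-.0089+.0172)
rays=[]
for n in ("scene","side"):
    c=eyes.calibration(n);im=eyes.read_camera(n);cv2.imwrite(f"pics/{n}6.png",im[:,:,::-1])
    print(n,"pred stop",proj(c,X),[(a["xy"],a["conf"]) for a in eyes.place_of(n,"tag_green_axle")[:3]])
a=cv2.imread("pics/scene6.png")[80:310,180:520]
cv2.imwrite("pics/fin.png",cv2.resize(a,None,fx=2.3,fy=2.3,interpolation=2))
```

```text
t 18.12 pos [0.6064 0.2032 0.361 ] yaw_y 5.92 down [ 0.01   0.002 -1.   ] F [ 0.4 -0.5  0.8] shift [-0.08 -0.21 -1.3 ] turn None
scene pred stop [469.34237045 150.53996798] [([467.0, 150.1], 0.73), ([379.1, 196.6], 0.52)]
side pred stop [216.33596261 321.43225299] [([215.9, 317.9], 0.57)]
```

View pics/fin.png

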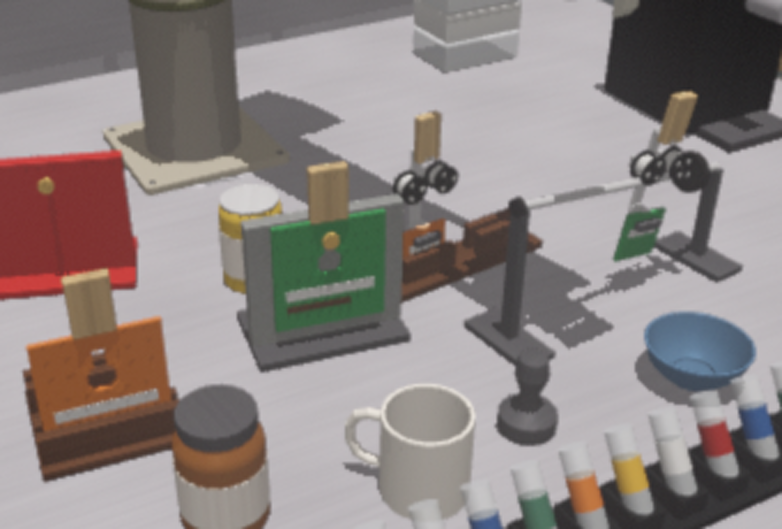

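The green sign hangs on the screw with its stripe out at (330,265). The green tag is at the black stop, about (660,170). I'll let it settle, check once more, and hand in.

Request:
apply_moves --steps '[0,0,0,0,0,0,60,0,0,0,0,0,0,60,0,0,0,0,0,0,60,0,0,0,0,0,0,60,0,0,0,0,0,0,60,0,0,0,0,0,0,60,0,0,0,0,0,0,60,0,0,0,0,0,0,60,0,0,0,0,0,0,60,0,0,0,0,0,0,60,0,0,0,0,0,0,60,0,0,0,0,0,0,60]'

```text
t: 19.32
tool_pos: [0.6048, 0.2029, 0.3531]
orientation: [2.104, 2.333, 0.0]
force: [0.1, 0.5, -0.2]
opening: 0.0558
gripper_force: 0.0
```

Request:
apply_moves --steps '[0,0,0,0,0,0,60,0,0,0,0,0,0,60,0,0,0,0,0,0,60,0,0,0,0,0,0,60,0,0,0,0,0,0,60,0,0,0,0,0,0,60,0,0,0,0,0,0,60,0,0,0,0,0,0,60,0,0,0,0,0,0,60,0,0,0,0,0,0,60,0,0,0,0,0,0,60,0,0,0,0,0,0,60]'

```text
t: 20.32
tool_pos: [0.6048, 0.2028, 0.353]
orientation: [2.104, 2.333, 0.0]
force: [-0.9, 0.1, 0.4]
opening: 0.056
gripper_force: 0.0
```

Run:
```python
from h import *
import time
for n in ("scene","side"):
    im=eyes.read_camera(n);print(n,[(a["xy"],a["conf"]) for a in eyes.place_of(n,"tag_green_axle")[:2]],[(a["xy"],a["conf"]) for a in eyes.place_of(n,"sign_green")[:3]])
    old=cv2.imread(f"pics/{n}6.png").astype(int);d=abs(old-im[:,:,::-1].astype(int)).max(2)>60
    print("changed px",d.sum(), np.argwhere(d)[:,::-1].mean(0) if d.any() else "")
print(robot.close_job())
```

```text
scene [([472.5, 151.3], 0.63), ([321.3, 227.0], 0.41)] [([146.5, 287.8], 0.62), ([323.5, 220.3], 0.6)]
changed px 825 [456.25212121  75.27151515]
side [([215.4, 319.7], 0.63)] [([308.6, 226.7], 0.8), ([352.9, 138.8], 0.61)]
changed px 13 [237.76923077 193.15384615]
the job is handed in; nothing more can be done
None
```

The green sign hangs on the brass screw with its striped side out, and the green roller tag rolled down by itself to the black stop; the job was handed in at about 20 s, with nothing else on the counter touched.

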